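Tip the bearing housing onto its back

ROBOT

A 6-joint arm with a two-finger parallel gripper is mounted at the origin on a cart in front of the work surface, level with it; the furniture and walls round the work are solid. World frame = base frame: x ahead of the robot, y to its left, z up, the work surface at z = 0. Lengths are in m, angles in rad, forces in N, time in s.
With the tool pointing down it reaches from about 0.3 to 0.875 m from the base axis. Payload 6.4 kg.
Tool frame: the origin (TCP) lies midway between the tips of the shut fingers; the grasp point (between the pads) lies 19 mm behind it; z points along the fingers, y is the line along which they close (so a half turn about z gives the same grasp; the last joint's range is limited). The gripper opens to 88 mm and grips with 3 to 60 N. Pads are 18 mm wide; open, the fingers measure 123 mm over their backs; the gripper's body (75 mm by 187 mm) begins 45 mm behind the grasp point.
Start: joints at [-1.411, 0.181, 1.607, -0, 1.354, -0.206], TCP at [0.206, -0.537, 0.205] pointing down, gripper open.
Joint ranges: [-2.99, 2.99], [-0.89, 2.07], [0.3, 2.58], [-1.14, 4.28], [0, 2.63], [-3.12, 3.12]. Speed limits (rad/s): [2.57, 2.57, 3.01, 3.14, 3.14, 3.14].

INTERFACE

Orientations are given as a 3x3 rotation matrix whose columns are the frame's x, y, z axes.
In Python, from cell import bot, inverse_kinematics, grab_frame, calibration gives the robot as it stands. Calls block until the motion is done:
- bot.movep(position, orientation): joint-space move of the TCP to a pose.
- bot.servo_line(position, rotation=None, vel=0.15, threshold=None): straight line of the TCP; rotation=None keeps the orientation; vel is the mean speed in m/s. With threshold (N) it stops when the force on the tool has changed by that much, and returns True; else False.
- bot.movej(angles): joint-space move.
- bot.release() and bot.grab(strength=None): open the fingers fully, or close them until they stop; strength is the grip in N (None keeps the last).
- bot.wait(seconds).
- inverse_kinematics(position, orientation): joint angles nearest the present ones, or None.
- bot.get_obs(): the state.
- grab_frame(name): name is "side" or "top" or "wrist"; returns the picture (420x560x3 uint8, red, green, blue); there is no depth.
- calibration(name): a dict with "vertical_fov" (degrees; the focal length in pixels is half the picture's height over the tangent of half this angle, whatever the lens; pixels are square), "cx", "cy" (the principal point, pixels), "camera_from_world" (4x4, takes a point from world to camera coordinates). Camera axes: x right, y down, z forward; pixel columns grow to the right and rows downward; lengths in m; the calibration is good to about 2 mm. The wrist camera is an equidistant fisheye: a pixel r from the principal point sees the ray r / f radians off the axis. A picture is of the moment at which its call begins: read the wrist's pose just before it. calibration takes no time and is no camera call; for the wrist camera it gives the pose at the moment of the call.
A pose or a line that the arm cannot do raises bot.Unreachable and nothing moves.
- bot.job_done(): hands the job in; it is judged then, once.
The state is a dict: "time_s": time; "joint_positions": joint angles; "qvel": joint speeds; "joint_torque": joint torques, N m; "ee_pos": TCP position; "tcp_rot": TCP orientation; "ft_force": force on the tool from outside, world axes, zero at the start; "moment": the same for the moment, N m; "finger_gap": finger opening in m; "gripper_force": force on a finger pad.
Only numpy, scipy, OpenCV 4.12 (cv2) and the standard library are available. Lean on these libraries where they do the work, as an engineer would, in place of code of your own. Each camera call takes 0.05 s, during which the arm holds its last target. There are 200 camera calls.

TASK

Two castings stand on end on the rubber mat. Tip over the one with the round bored boss on its face: push it high up on that face so that it topples away from the boss and ends lying flat on its back on the mat, boss pointing up, ready for cleaning the bore. Do not lift it off the mat, and leave the plain casting without a boss standing where it is.

Things in the scene. Friction and masses are not known exactly. Their poses are not given: they have to be found in the camera images.
- housing_center (a point): Middle of the bearing housing: grey cast block 46 (x) x 60 (y; waist 50) x 110 mm (z), 0.4 to 0.85 kg, standing on end on the mat; this point 55 mm above its lower end. +x points out of the front face, which carries a boss 44 mm across, 14 mm proud, 30 mm blind bore, centred 42 mm above the lower end; above 64 mm the face is flat. It faces the robot's side within 46 deg; mat behind is free.
- blank_center (a point): Centre of the plain casting: the same grey cast block, 46 x 60 x 110 mm (x, y, z), without boss, also standing on end on the mat, about 0.2 m to the left or right of the housing. This point is the middle of the block, 55 mm above its lower end.
- mat: Black rubber mat fixed on the bench, 300 mm (x) x 420 mm (y) x 6 mm thick. Its origin is the centre of its underside, on the bench top; both castings stand on its top, 6 mm above the bench.

How it is judged:
At the end, for the whole second after the job is handed in: The housing lies on its back on the mat with its boss pointing up (within 10 degrees), its centre 22 to 36 mm above the bench and within 120 mm (mat x) and 190 mm (mat y) of the mat's centre; the plain casting still stands upright (within 10 degrees), within 20 mm of where it was (angle between housing_center's own x axis and vertical below 0.175 rad and z of housing_center in the frame of mat between 0.022 and 0.036 m and x of housing_center in the frame of mat between -0.12 and 0.12 m and y of housing_center in the frame of mat between -0.19 and 0.19 m and angle between blank_center's own z axis and vertical below 0.175 rad and distance of blank_center from where it was at the start of the episode below 0.02 m); the robot touches nothing.
It fails at once if the housing is lifted off the mat (its centre more than 90 mm above the bench) (height (world z) of housing_center above 0.09 m).
It fails at once if the plain casting is knocked over or shifted by more than 20 mm (distance of blank_center from where it was at the start of the episode above 0.02 m or angle between blank_center's own z axis and vertical above 0.35 rad).
It also fails if it takes over 26 s, if anything falls off the work surface, if the arm or the gripper's body presses on something with over 40 N, if the wrist force passes 120 N, or if a joint passes its speed limit or range.

## Working session

There is one attempt and no reset: what is moved stays moved. The work goes in short steps, each a Python script; the robot and the scene stay as the last script left them, time stands still between calls to the robot, and variables do not carry over. Pictures are saved under pics/ and viewed, at most 10 in all, crops included, and the job is handed in when it is done.

```bash
mkdir -p pics; ls; python3 - <<'E'
from cell import bot, grab_frame, calibration
import cv2, numpy as np
for n in ("side","top"):
    cv2.imwrite(f"pics/{n}0.png",grab_frame(n)[:,:,::-1]); c=calibration(n); print(n,c)
print(bot.get_obs()["time_s"])
E
```

```text
pics
side {'vertical_fov': 55.77826031891707, 'cx': 275.5805968953732, 'cy': 209.18951136164006, 'camera_from_world': array([[ 0.99604745,  0.08855214,  0.00692766, -0.46842133],
       [ 0.05384286, -0.53991749, -0.83999408, -0.10642851],
       [-0.0706429 ,  0.83704697, -0.54255134,  1.13789335],
       [ 0.        ,  0.        ,  0.        ,  1.        ]])}
top {'vertical_fov': 51.33345586788163, 'cx': 287.59448136869287, 'cy': 208.7883804201584, 'camera_from_world': array([[ 0.02439189, -0.99958924,  0.01504626, -0.26287442],
       [-0.98940864, -0.02629229, -0.14275594,  0.49468641],
       [ 0.1430929 , -0.01140482, -0.98964355,  0.83282488],
       [ 0.        ,  0.        ,  0.        ,  1.        ]])}
0.1
```

View pics/top0.png

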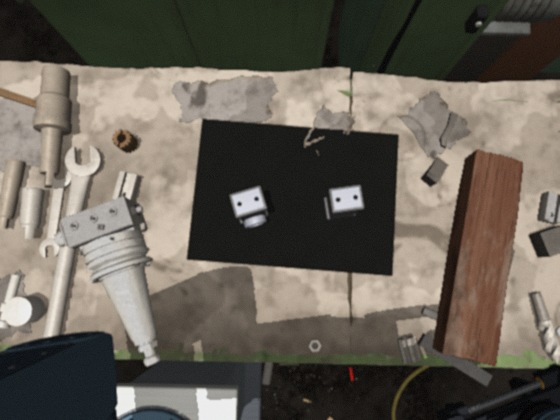

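View pics/side0.png

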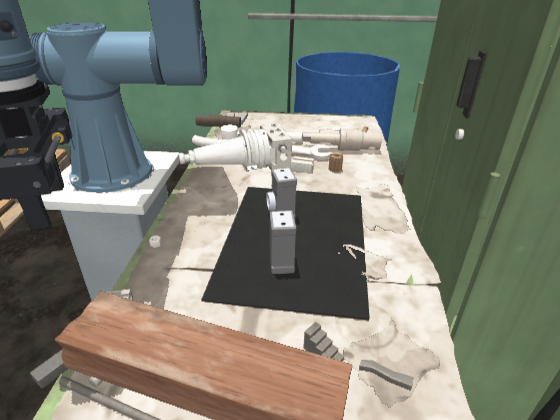

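The top view shows the housing at about (248,203), with its boss below it near (256,219), so it faces the robot and slightly -y. The blank is at about (346,199). I'll segment the top faces at z=0.116 and the mat corners.

```bash
cat > h.py <<'E'
import numpy as np, cv2
from cell import *
def unproj(n,uv,z):
    c=calibration(n); f=210/np.tan(np.radians(c["vertical_fov"]/2)); T=c["camera_from_world"]; R=T[:3,:3]
    o=-R.T@T[:3,3]; d=np.c_[(np.atleast_2d(uv)-[c["cx"],c["cy"]])/f,np.ones(len(np.atleast_2d(uv)))]@R
    return o+d*((z-o[2])/d[:,2])[:,None]
E
python3 - <<'E'
from h import *
im=cv2.imread("pics/top0.png"); g=cv2.cvtColor(im,cv2.COLOR_BGR2GRAY)
print("mat",unproj("top",[[203,120],[398,135],[391,275],[188,259]],.006).round(3))
m=np.zeros_like(g); m[150:250,210:380]=(g[150:250,210:380]>185)*255
m=cv2.morphologyEx(m,cv2.MORPH_CLOSE,np.ones((5,5)))
for c in cv2.findContours(m,0,1)[0]:
    if cv2.contourArea(c)<100: continue
    b=cv2.boxPoints(cv2.minAreaRect(c)); w=unproj("top",b,.116)
    print(cv2.contourArea(c),b.round(1).tolist(),"\n",w.round(4),w.mean(0).round(4),np.linalg.norm(np.diff(w,axis=0),axis=1).round(4),np.degrees(np.arctan2(*(w[1]-w[0])[1::-1])).round(1))
c=cv2.resize(im[160:250,210:380],None,fx=4,fy=4,interpolation=cv2.INTER_CUBIC); cv2.imwrite("pics/crop.png",c)
E
```

```text
mat [[ 0.691 -0.067  0.006]
 [ 0.67  -0.481  0.006]
 [ 0.376 -0.463  0.006]
 [ 0.398 -0.052  0.006]]
486.0 [[231.6999969482422, 195.6999969482422], [258.0, 187.89999389648438], [263.5, 206.60000610351562], [237.10000610351562, 214.3000030517578]] 
 [[ 0.5112 -0.1473  0.116 ]
 [ 0.5268 -0.1945  0.116 ]
 [ 0.4928 -0.2056  0.116 ]
 [ 0.4774 -0.1586  0.116 ]] [ 0.502  -0.1765  0.116 ] [0.0498 0.0358 0.0495] -71.7
474.0 [[331.5, 190.60000610351562], [358.29998779296875, 186.8000030517578], [361.0, 205.6999969482422], [334.20001220703125, 209.5]] 
 [[ 0.5254 -0.3286  0.116 ]
 [ 0.5339 -0.3774  0.116 ]
 [ 0.499  -0.3824  0.116 ]
 [ 0.4907 -0.3338  0.116 ]] [ 0.5123 -0.3555  0.116 ] [0.0496 0.0352 0.0493] -80.2
```

View pics/crop.png

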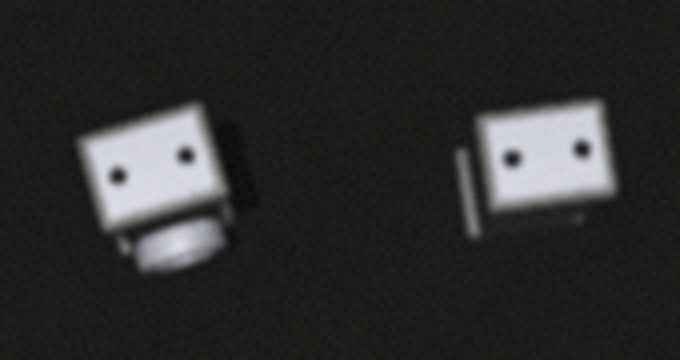

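The top faces measure about 59 x 45 mm in the crop (right size). The boss is on the robot side of the left block, with its normal near (-0.95,-0.31). I'll push along (0.949,0.314) with shut fingers, tips at z=0.10. That is above the arc the boss can sweep, which reaches at most 0.094.

```bash
python3 - <<'E'
from h import *
o=bot.get_obs(); c=np.array([.502,-.1765]); d=np.array([.949,.314]); d/=np.linalg.norm(d)
y=np.array([-d[1],d[0],0]); z=np.array([0,0,-1.])
if y@o["tcp_rot"][:,1]<0: y=-y
R=np.c_[np.cross(y,z),y,z]; P=lambda s,h:[*(c+d*s),h]
bot.grab(20)
bot.movep(P(-.075,.2),R); bot.servo_line(P(-.075,.1),vel=.12)
f0=bot.get_obs()["ft_force"]
def rep(k):
    o=bot.get_obs(); print(k,((o["ee_pos"][:2]-c)@d).round(4),o["ee_pos"].round(3),(o["ft_force"]-f0).round(2),round(o["time_s"],2),o["finger_gap"])
rep("pre"); print(bot.servo_line(P(-.015,.1),vel=.04,threshold=1.5)); rep("touch")
E
```

```text
pre -0.0747 [ 0.431 -0.201  0.101] [0. 0. 0.] 3.88 0.00034052535767699257
False
touch -0.0152 [ 0.488 -0.181  0.1  ] [-0.7   0.08  0.43] 5.53 0.0006474947952209772
```

```bash
python3 - <<'E'
from h import *
a=grab_frame("side")[140:300,180:400,::-1]; b=grab_frame("top")[140:260,190:400,::-1]
a=cv2.resize(a,(550,400)); b=cv2.resize(b,(250,143))
out=np.zeros((400,800,3),np.uint8); out[:,:550]=a; out[:143,550:]=b; cv2.imwrite("pics/touch.png",out)
E
```

```text
(no output)
```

View pics/touch.png

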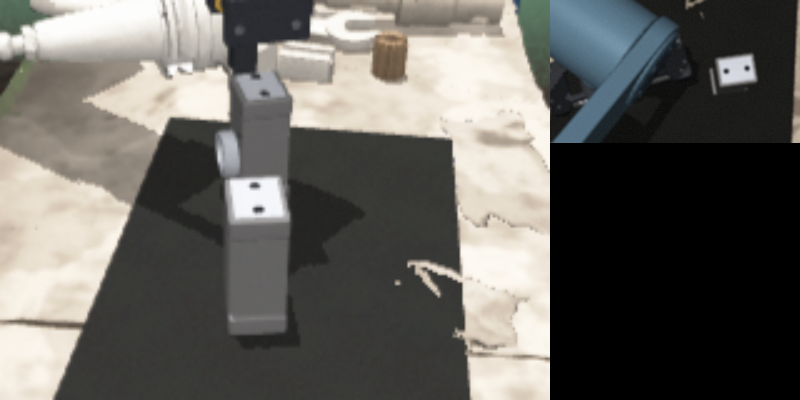

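```bash
python3 - <<'E'
from h import *
def proj(n,p):
    c=calibration(n); f=210/np.tan(np.radians(c["vertical_fov"]/2)); T=c["camera_from_world"]
    q=np.atleast_2d(p)@T[:3,:3].T+T[:3,3]; return q[:,:2]/q[:,2:]*f+[c["cx"],c["cy"]]
d=np.array([.949,.314,0]);y=np.array([-.314,.949,0])
C=np.array([.502,-.1765,.116])
print("top corners pred side",proj("side",[C+a*.023*d+b*.03*y for a,b in((1,1),(1,-1),(-1,-1),(-1,1))]).round(1))
t=bot.get_obs()["ee_pos"]; print("finger tip",proj("side",[t,t+[0,0,.06]]).round(1))
a=np.zeros((600,800,3),np.uint8)
f=cv2.imread("pics/side0.png")[150:260,240:320]; a[:550,:400]=cv2.resize(f,(400,550),interpolation=2)
f=grab_frame("side")[150:260,240:320,::-1]; a[:550,400:]=cv2.resize(f,(400,550),interpolation=2)
cv2.imwrite("pics/cmp.png",a)
E
```

```text
top corners pred side [[289.5 166. ]
 [296.5 178.1]
 [276.2 180.2]
 [270.2 168. ]]
finger tip [[276.4 179.9]
 [276.6 155.6]]
```

View pics/cmp.png

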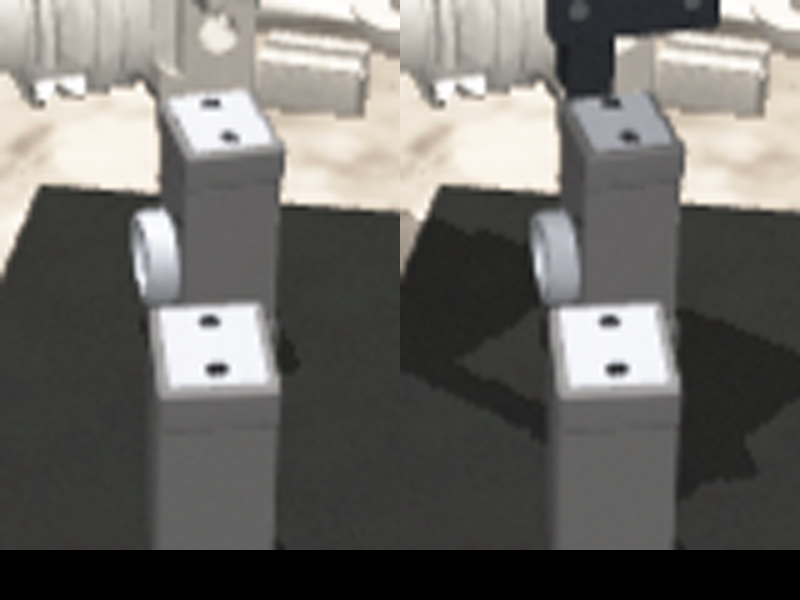

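The left half is the start and the right half is now. The housing hasn't moved, and the finger ends near row 169 instead of the predicted 180, so it seems to be above or behind the block. I'll check with the wrist camera.

```bash
python3 - <<'E'
from h import *
o=bot.get_obs(); print(o["ee_pos"].round(4),o["tcp_rot"].round(3).tolist(),o["finger_gap"],o["time_s"],o["ft_force"].round(2),o["joint_positions"])
c=calibration("wrist"); print(c)
a=grab_frame("wrist")[:,:,::-1]; b=grab_frame("top")[110:290,150:410,::-1]
out=np.zeros((600,800,3),np.uint8); out[:420,:560]=a; out[420:,:260]=b; cv2.imwrite("pics/w.png",out)
T=c["camera_from_world"]; f=210/np.radians(c["vertical_fov"]/2)
f=210/np.tan(np.radians(c["vertical_fov"]/2))
d=np.array([.949,.314,0]);y=np.array([-.314,.949,0]);C=np.array([.502,-.1765,.116])
for p in [o["ee_pos"]]+[C+a*.023*d+b*.03*y for a,b in((1,1),(1,-1),(-1,-1),(-1,1))]:
    q=T[:3,:3]@p+T[:3,3]; th=np.arctan2(np.hypot(*q[:2]),q[2]); print((q[:2]/np.hypot(*q[:2])*f*th+[c["cx"],c["cy"]]).round(1))
E
```

```text
[ 0.4877 -0.1813  0.1   ] [[0.949, 0.314, 0.0], [0.314, -0.949, -0.0], [0.0, 0.0, -1.0]] 0.00026048924694659596 5.6833 [ 0.43 -0.27  0.4 ] [-5.84337427e-01  1.82555362e-01  1.83454518e+00 -2.89150076e-05
  1.12445874e+00  6.67138145e-01]
{'vertical_fov': 65.70646984690485, 'cx': 279.36905594657077, 'cy': 210.24878579561792, 'camera_from_world': array([[ 3.13404243e-01, -9.49619713e-01,  4.26951093e-04,
        -3.25657559e-01],
       [-9.09104775e-01, -2.99903058e-01,  2.89113583e-01,
         3.79321129e-01],
       [-2.74419914e-01, -9.09975668e-02, -9.57294706e-01,
         4.06265437e-01],
       [ 0.00000000e+00,  0.00000000e+00,  0.00000000e+00,
         1.00000000e+00]])}
[278.3 242.6]
[220.4 186.1]
[335.8 186. ]
[331.3 265.9]
[225.1 265.9]
```

View pics/w.png

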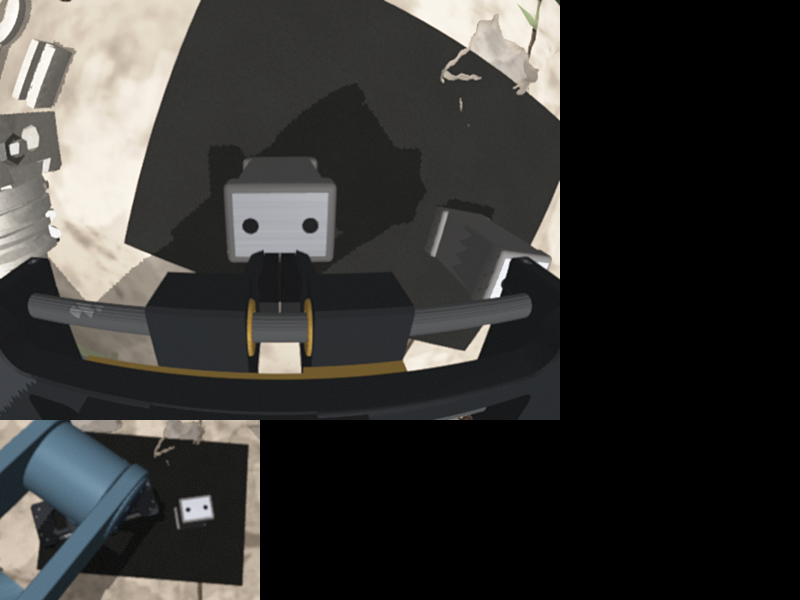

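The wrist view shows the block's top face at (225–335, 182–262), with the finger tip at about (280,250) covering it. So the real tip is above z=0.116 although the TCP reads 0.100. I'll back off, lower, and measure the tip in the side view, where it isn't hidden.

```bash
python3 - <<'E'
from h import *
c=np.array([.502,-.1765]); d=np.array([.949,.314]); d/=np.linalg.norm(d); P=lambda s,h:[*(c+d*s),h]
bot.servo_line(P(-.08,.1),vel=.12); bot.servo_line(P(-.08,.08),vel=.08)
def proj(n,p):
    k=calibration(n); f=210/np.tan(np.radians(k["vertical_fov"]/2)); T=k["camera_from_world"]
    q=np.atleast_2d(p)@T[:3,:3].T+T[:3,3]; return q[:,:2]/q[:,2:]*f+[k["cx"],k["cy"]]
t=bot.get_obs()["ee_pos"]; print(t,bot.get_obs()["time_s"]); print(proj("side",[t+[0,0,h] for h in (0,.01,.02,.03)]).round(1))
f=grab_frame("side")[100:220,210:330,::-1]; cv2.imwrite("pics/s2.png",cv2.resize(f,(600,600),interpolation=2))
E
```

```text
[ 0.42595831 -0.20115727  0.07946636] 6.875
[[248.4 190.8]
 [248.3 186.9]
 [248.1 183. ]
 [248.  179.1]]
```

View pics/s2.png

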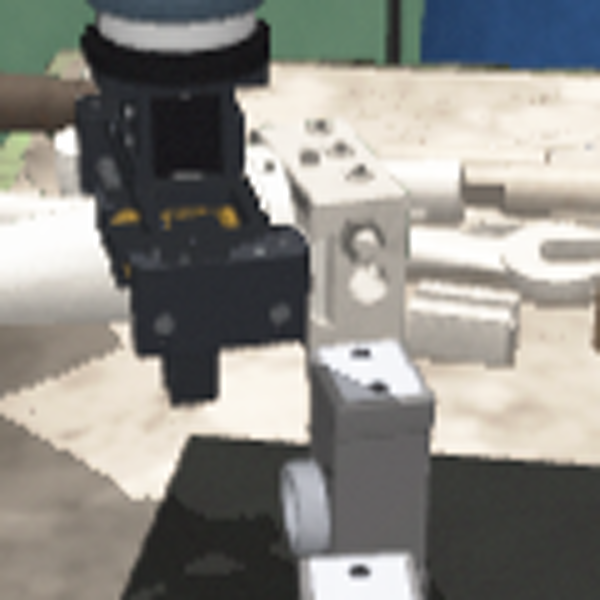

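The tip is at picture pixel (248.4,180.6), in the right column but 26 mm higher than the TCP reading. The real tip is therefore at z≈0.105, which is a good push height with the jaw carrier clear of the tipping corner. Pushing at this height.

```bash
python3 - <<'E'
from h import *
c=np.array([.502,-.1765]); d=np.array([.949,.314]); d/=np.linalg.norm(d); P=lambda s,h:[*(c+d*s),h]
f0=bot.get_obs()["ft_force"]
def rep(k):
    o=bot.get_obs(); print(k,((o["ee_pos"][:2]-c)@d).round(4),(o["ft_force"]-f0).round(2),round(o["time_s"],2))
for s in (-.04,-.028,-.018):
    bot.servo_line(P(s,.0795),vel=.05); rep(s)
f=grab_frame("side")[100:220,210:330,::-1]; cv2.imwrite("pics/s3.png",cv2.resize(f,(600,600),interpolation=2))
E
```

```text
-0.04 -0.0402 [-1.    0.99 -0.17] 7.88
-0.028 -0.028 [-2.3   0.37  0.31] 8.27
-0.018 -0.0177 [-2.36  0.33  2.42] 8.62
```

View pics/s3.png

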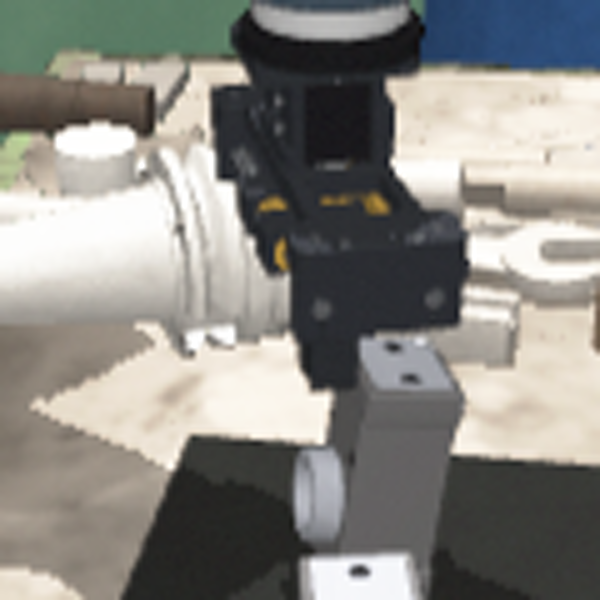

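The housing is tilting about 8° and is not sliding: its top has moved from about x=375 to x=412 in the crop. I'll finish the push, retract upward and look.

```bash
python3 - <<'E'
from h import *
c=np.array([.502,-.1765]); d=np.array([.949,.314]); d/=np.linalg.norm(d); P=lambda s,h:[*(c+d*s),h]
bot.servo_line(P(.022,.0795),vel=.05); o=bot.get_obs(); print(o["ft_force"],o["time_s"])
bot.wait(.5); bot.servo_line(P(.01,.2),vel=.2); bot.movep(P(-.16,.2),o["tcp_rot"]); print(bot.get_obs()["time_s"])
out=np.zeros((420,800,3),np.uint8); out[:,:400]=cv2.resize(grab_frame("side")[100:310,190:390,::-1],(400,420)); out[:,400:]=cv2.resize(grab_frame("top")[90:300,190:390,::-1],(400,420)); cv2.imwrite("pics/e.png",out)
E
```

```text
[-0.13232322  0.53109091 -0.03127739] 9.6167
11.5917
```

View pics/e.png

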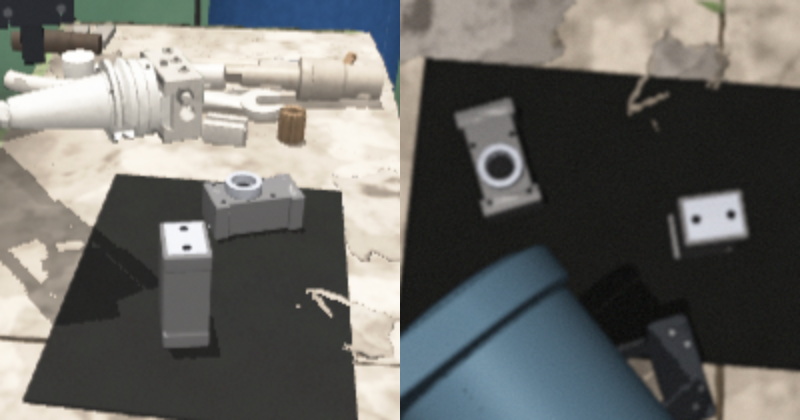

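The housing lies flat with its boss up, around (498,157) in the right half, well inside the mat. The blank hasn't moved and the robot is clear of both.

```bash
python3 - <<'E'
from h import *
print(unproj("top",[[239,168.5]],.052)); print(bot.job_done())
E
```

```text
[[ 0.57717838 -0.15181092  0.052     ]]
the job is handed in; nothing more can be done
None
```

The housing lies flat on its back on the mat, boss up, about 43 mm (x) and 114 mm (y) from the mat's centre. The plain casting still stands where it was, and I handed the job in at about 12 s; no verdict came back.

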